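# Cap the warmed nail polish and lift it out of the warmer with the tongs

### The job

At the nail desk, close the open yellow polish bottle that stands in the bottle warmer: take its black brush cap out of the pink brush stand, push the brush down into the bottle until the cap sits on the neck, and let go of it. The bottle is warm, so never touch it with the gripper: pick up the blue-tipped spring tongs from their rest, close them on the bottle's body, lift it straight out of its well and finish holding it in the tongs, upright and still, with its cap on, about 5 cm clear above the top of the warmer. The program ends while it is held; leave the other bottles and everything else on the desk where they are.

Things in the scene. Friction and masses are not known exactly. Their poses are not given: they have to be found in the camera images.
- warmer: White bottle warmer fixed on the desk, 90 (x) x 216 (y) x 42 mm high, three round wells in a row along its y axis at y = -70, 0 and +70 mm, each 34 mm wide, 18 mm deep (floor 24 mm above the desk). Origin: centre of its underside. Its front (grey panel) faces its -x, towards the robot. A closed bottle stands in each of the other two wells.
- bottle: The open yellow polish bottle, about 50 to 100 g, standing loose in one of the wells (about 3 mm play all round). Round body 28 mm in diameter and 50 mm high, then a neck 15 mm in diameter up to the rim at 60 mm. The body stands 32 mm out of the warmer. Origin: centre of its underside, z up its axis; yaw means nothing.
- bottle_rim (a point): Centre of the yellow bottle's mouth, at the rim, 60 mm above its underside. The mouth is 9 mm wide and the bottle is hollow for 56 mm below it.
- brush_cap: Black brush cap with a yellow band, 16 g: upright cylinder 16 mm in diameter, 42 mm tall; below it a stem 4 mm thick ends 42 mm under the cap's underside. Origin: centre of the cap's underside; z up. It starts hanging in the brush stand's middle hole, underside on the stand's top. Home, its underside rests on the bottle's rim; it does not screw or snap.
- brush_stand: Pink brush stand fixed on the desk, a block 50 (x) x 130 (y) x 54 mm high with three upright 10 mm holes along its y axis at -42, 0 and +42 mm. Origin: centre of its underside.
- tongs: Spring tongs, 66 g: two steel arms joined by a bow at the back, lying on the rest so that the arms are side by side and close level. 180 mm long, arms 16 mm high. Origin: midway between the pivots at the bow, at the height of the arms' underside (20 mm above the desk on the rest). x runs from the bow to the jaws, y to the left arm, z up.
- tongs_grip (a point): Where to grip the tongs: midway between the two blue thumb pads (40 mm long, 16 mm high), 78 mm ahead of the tongs' origin, 8 mm above the arms' underside. Over the pads the tongs measure 51 mm open, about 38 mm with the jaws on the bottle. The arms spring open: squeezing here takes 3 N to begin, 9 N when the jaws reach the bottle.
- tongs_jaws (a point): Midway between the two blue jaws, 160 mm ahead of the tongs' origin (82 mm ahead of tongs_grip), at the same height as tongs_grip. Each jaw is 30 mm long and 18 mm high; the gap between them is 55 mm open (67 mm over the outsides). Jaws are parallel when they close on the bottle.
- tongs_left (a joint): How far the left arm of the tongs is squeezed in from open, rad: 0 open, about 0.084 when the jaws close on the 28 mm body, 0.165 shut. The right arm always moves equally.
- tongs_rest: Steel rest fixed on the desk: base plate 110 (x) x 90 (y) x 4 mm with two grey bars across it along y, 20 mm high, 10 mm wide, at x = -45 and +45 mm; the tongs lie across both, pointing along its x, grip between the bars. Ears 26 mm high at the bars' ends. Origin: centre of its underside.
- bottle_pink: Closed pink bottle with white cap in another well of the warmer: 28 mm in diameter, 102 mm tall with its cap. Origin: centre of its underside. Leave alone.
- bottle_ink: Closed black bottle with grey cap in another well of the warmer: 28 mm in diameter, 102 mm tall with its cap. Origin: centre of its underside. Leave alone.
- pot_white: Small white gel pot, 37 mm in diameter and 24 mm high, behind the warmer. Origin: centre of its underside. Leave alone.
- pot_yellow: Small gel pot with yellow lid, 37 mm in diameter and 24 mm high, near the brush stand. Origin: centre of its underside. Leave alone.
- dappen_dish: Green glass dappen dish, 32 mm in diameter and 22 mm high, behind the warmer. Origin: centre of its underside. Leave alone.
- buffer_block: Buffer block, 95 x 25 x 25 mm, beside the tongs' rest. Origin: centre of its underside. Leave alone.
- clippers: Steel nail clippers, 58 x 12 x 13 mm, near the right edge. Origin: centre of their underside. Leave alone.
Things that resemble listed ones, but are neither listed nor needed, are in the scene too. What is shaped like the tongs but purple is not meant.

How it is judged:
By the outcome, as a careful person would: the job done as asked, in the order asked, and still so for the second after the job is handed in, while the arm keeps its last pose, push and grip.
It also fails if it takes over 58 s, if anything falls off the work surface, if the arm or the gripper's body presses on something with over 40 N, if the wrist force passes 120 N, or if a joint passes its speed limit or range.

### The arm

A 6-joint arm with a two-finger parallel gripper is mounted at the origin on the work surface. World frame = base frame: x ahead of the robot, y to its left, z up, the work surface at z = 0. Lengths are in m, angles in rad, forces in N, time in s.
With the tool pointing down it reaches from about 0.35 to 0.875 m from the base axis. Payload 4.2 kg.
Tool frame: the origin (TCP) lies on the mounting face of the last link; the fingertips stand 173 mm ahead of it and the grasp point (between the pads) lies 155 mm ahead of it (hold_point_z is the distance from the TCP to the grasp point, in m); z points along the fingers, y is the direction in which the jaws open and shut (so a half turn about z gives the same grasp; the last joint's range is limited). The gripper opens to 85 mm and grips with 20 to 120 N. Pads are 22 mm wide; open, the fingers measure 114 mm over their backs; the gripper's body (76 mm by 85 mm) begins 54 mm behind the grasp point. The pads swing forward as they close: fully open they stand 13 mm farther back than shut.
Start: joints at [-1.039, 0.385, 0.008, 0, -1.194, -0.259], TCP at [0.168, -0.602, 0.405] pointing down, gripper open.
Joint ranges: [-3.14, 3.14], [-1.21, 2.06], [-1.07, 1.41], [-3.16, 2.05], [-2.99, -0.16], [-3.1, 3.1]. Speed limits (rad/s): [2.79, 2.79, 3.14, 3.14, 3.14, 3.14].

### API

Orientations are given as a unit quaternion [w, x, y, z].
In Python, from cell import * gives the robot as it stands.
- The arm moves only by the tool drive_tool, never from a script. Its argument "increments" is a list that holds one entry, the list of rows, each a list of 6 numbers: the shift along the tool's x, y, z in m, then the turn, a rotation vector about the tool's x, y, z in rad. In form: [[[dx, dy, dz, wx, wy, wz], ...]]. A call has 1 to 12 rows; each row shifts and turns the commanded pose from where the row before left it, along the tool's axes as they then stand; what a row does not reach is not made up. A row lasts 1/10 s, in which the tool goes at most 50 mm and 8.59 degrees, less where a joint would pass 70% of its speed; a pose out of reach is approached as far as the arm can. A call with a gripper value outside its range is refused whole. "grip" is the opening, from 0 (shut) to 1 (fully open), set as the call begins (left out, the last holds). The fingers move at their own pace and stop on an object; the grip force is fixed at half the most. Time passes only in rows, so rows that do not move let the fingers close. It gives the time, the measured TCP pose, the force and the opening at its end, in the units of the state.
- get_obs(): the state, without advancing time (a new reading comes with each control period).
- camera(name): name is "scene" or "side" or "wrist"; returns a dict with "pixels" (384x512x3 uint8, red, green, blue), "fov_y" (degrees; the focal length in pixels is half the picture's height over the tangent of half this angle, whatever the lens; pixels are square), "cx", "cy" (the principal point, pixels), "pose" (4x4, takes a point from camera to world coordinates). Camera axes: x right, y up, looking along -z (the intrinsics and any distortion apply to the point x, -y, -z); pixel columns grow to the right and rows downward; lengths in m; the calibration is good to about 2 mm. A picture is of the moment at which its call begins. There is no depth.
- job_done(): hands the job in, once; it reports no verdict.
The state is a dict: "t": time; "joint_positions": joint angles; "qd": joint speeds; "tau": joint torques, N m; "tool_pos": TCP position; "tool_rot": TCP orientation; "force": force on the tool from outside, world axes, zero at the start; "wrist_torque": the same for the moment, N m; "finger_gap": finger opening in m.
Only numpy, scipy, OpenCV 4.12 (cv2) and the standard library are available. Lean on these libraries where they do the work, as an engineer would, in place of code of your own. Each camera call takes 0.05 s, during which the arm holds its last target. There are 200 camera calls.

## Working session

There is one attempt and no reset: what is moved stays moved. The work goes in short steps, Python scripts to look and compute and a tool call to move; the robot and the scene stay as the last step left them, time stands still between calls to the robot, and variables do not carry over. Pictures are saved under pics/ and viewed, about 8 in all and at most 12, crops included, and the job is handed in when it is done.

Besides the shell and the picture viewer there is one more tool, called after "Call:" as name(argument=value, ...), one argument or row to a line, values as JSON. drive_tool: Moves the arm, as the interface text tells. Its arguments: {"type":"object","properties":{"increments":{"type":"array","items":{"type":"array","items":{"type":"array","items":{"type":"number"}}}},"grip":{"type":"number"}},"required":["increments"]}

```bash
mkdir -p pics; ls; cat > h.py <<'E'
from cell import *
import numpy as np, cv2
from scipy.spatial.transform import Rotation as R
def snap(n,f=None):
    c=camera(n); 
    if f: cv2.imwrite('pics/'+f,np.ascontiguousarray(c['pixels'][:,:,::-1]))
    return c
def foc(c): return c['pixels'].shape[0]/2/np.tan(np.radians(c['fov_y'])/2)
def ray(c,u,v):
    f=foc(c);P=np.array(c['pose']);d=np.array([(u-c['cx'])/f,-(v-c['cy'])/f,-1.])
    return P[:3,3],P[:3,:3]@d
def onz(c,u,v,z):
    o,d=ray(c,u,v);return o+d*(z-o[2])/d[2]
def proj(c,p):
    P=np.array(c['pose']);q=P[:3,:3].T@(np.array(p)-P[:3,3]);f=foc(c)
    return c['cx']+f*q[0]/-q[2], c['cy']-f*q[1]/-q[2]
E
python3 - <<'E'
from h import *
print(get_obs())
for n in ['scene','side']:
    c=snap(n,n+'0.png');print({k:v for k,v in c.items() if k!='pixels'})
a=cv2.imread('pics/scene0.png');b=cv2.imread('pics/side0.png')
E
```

```text
pics
{'t': 0.0, 'joint_positions': array([-1.03944477e+00,  3.85562593e-01,  6.58049494e-03, -5.08358406e-04,
       -1.19397138e+00, -2.58591588e-01]), 'qd': array([-8.50678531e-05, -3.79109139e-04, -2.20669891e-04, -1.40992765e-03,
       -1.35247047e-04, -1.90185457e-03]), 'tau': array([-3.98470847e-04, -3.92286837e+01,  1.88399130e+01,  4.18635160e+00,
       -4.74380751e-03,  1.94896600e-06]), 'tool_pos': array([ 0.16833948, -0.60167982,  0.40359838]), 'tool_rot': array([-1.96960756e-04, -1.35864612e-01,  9.90726798e-01,  1.08643513e-03]), 'force': array([ 0.24120168, -0.08760015,  0.1571101 ]), 'wrist_torque': array([-0.05360868,  0.0126025 ,  0.0223162 ]), 'finger_gap': 0.08542328966235527}
{'fov_y': 47.60395591682867, 'cx': 247.94930060482747, 'cy': 191.29767408292022, 'pose': array([[-0.39434557, -0.7873543 ,  0.47388266,  1.26360274],
       [ 0.91892978, -0.33352468,  0.21054536,  0.37422479],
       [-0.00772223,  0.51849252,  0.85504729,  1.41204303],
       [ 0.        ,  0.        ,  0.        ,  1.        ]])}
{'fov_y': 44.58159923971638, 'cx': 256.50550167926855, 'cy': 191.23944267405795, 'pose': array([[ 0.99949525,  0.00691083, -0.03100789,  0.47721982],
       [-0.03037602,  0.49371819, -0.86909128, -1.19132333],
       [ 0.00930302,  0.8695945 ,  0.49367891,  0.81274598],
       [ 0.        ,  0.        ,  0.        ,  1.        ]])}
```

View pics/scene0.png

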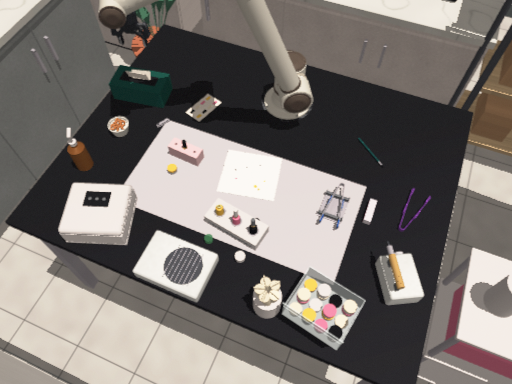

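View pics/side0.png

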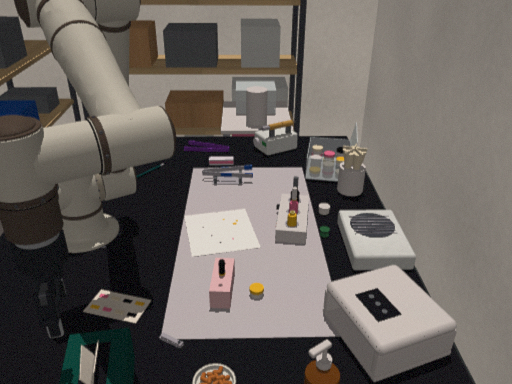

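The scene view shows the stand at about (186,151), the warmer at (236,222) with yellow at (220,210), and the tongs at (333,205). In the side view they are at (222,285), (292,220) and (228,172). I'll enlarge these areas next.

```bash
python3 - <<'E'
from h import *
a=cv2.imread('pics/scene0.png');b=cv2.imread('pics/side0.png')
def cr(i,x,y,w,h,s): return cv2.resize(i[y:y+h,x:x+w],None,fx=s,fy=s,interpolation=cv2.INTER_CUBIC)
m=np.zeros((600,800,3),np.uint8)
for (im,x0,y0) in [(cr(a,155,125,65,50,4),0,0),(cr(a,195,190,80,60,4),270,0),(cr(a,305,175,50,60,4),600,0),
  (cr(b,195,250,70,65,5),0,260),(cr(b,265,170,50,75,4),400,260),(cr(b,195,155,50,35,4),600,260)]:
    m[y0:y0+im.shape[0],x0:x0+im.shape[1]]=im[:600-y0,:800-x0]
cv2.imwrite('pics/m1.png',m)
E
```

```text
(no output)
```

View pics/m1.png

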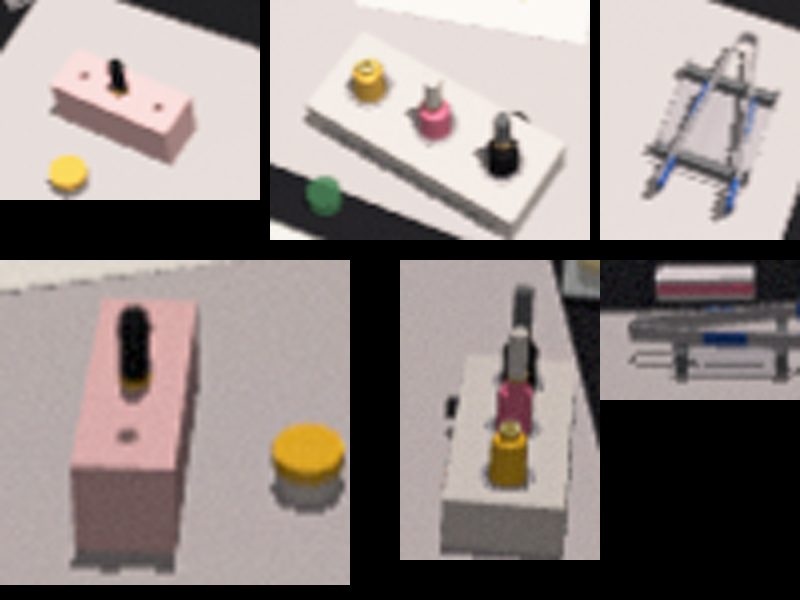

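```bash
python3 - <<'E'
from h import *
a=camera('scene');b=camera('side');print(a.keys())
for n,c,u,v,z in [('holeL',a,176,143.75,.054),('holeR',a,194.5,151.75,.054),('cap',a,184.75,148,.054),('rim',a,219.25,206.5,.084),
 ('bow',a,341.75,184.5,.028),('jawA',a,318.75,222,.028),('jawB',a,336.75,227.5,.028),
 ('w1',a,218.75,198.75,.042),('w2',a,204.5,217,.042),('w3',a,268.75,227,.042),('w4',a,253.25,247,.042),
 ('rimS',b,292.75,212,.084),('holeRS?',b,220.4,285.2,.054),('capS',b,221.6,276,.054)]:
    print(n,onz(c,u,v,z).round(4))
E
```

```text
dict_keys(['pixels', 'fov_y', 'cx', 'cy', 'pose'])
holeL [ 0.4208 -0.3053  0.054 ]
holeR [ 0.4272 -0.221   0.054 ]
cap [ 0.4259 -0.2641  0.054 ]
rim [ 0.6238 -0.0207  0.084 ]
bow [0.3321 0.3453 0.028 ]
jawA [0.5157 0.316  0.028 ]
jawB [0.5116 0.3814 0.028 ]
w1 [ 0.575  -0.0486  0.042 ]
w2 [ 0.6628 -0.0633  0.042 ]
w3 [0.6104 0.1617 0.042 ]
w4 [0.7017 0.1413 0.042 ]
rimS [ 0.6254 -0.0329  0.084 ]
holeRS? [ 0.4234 -0.3151  0.054 ]
capS [ 0.4251 -0.2809  0.054 ]
```

Call:
drive_tool(
  increments=[
    [[-0.0282,0.0214,0,0,0,0],[-0.0282,0.0214,0,0,0,0],[-0.0282,0.0214,0,0,0,0],[-0.0282,0.0214,0,0,0,0],[-0.0282,0.0214,0,0,0,0],[-0.0282,0.0214,0,0,0,0],[-0.0282,0.0214,0,0,0,0],[-0.0282,0.0214,0,0,0,0],[-0.0282,0.0214,0,0,0,0],[-0.0282,0.0214,0,0,0,0],[-0.0282,0.0214,0,0,0,0],[-0.0282,0.0214,0,0,0,0]],
  ],
)

```text
t: 1.4
tool_pos: [0.4257, -0.2621, 0.4047]
tool_rot: [0.0, -0.136, 0.991, 0.0]
force: [1.3, 0.0, -1.0]
finger_gap: 0.0854
```

Call:
drive_tool(
  increments=[
    [[0,0,0,0,0,-0.1405],[0,0,0,0,0,-0.1405],[0,0,0,0,0,-0.1405],[0,0,0,0,0,-0.1405],[0,0,0,0,0,-0.1405],[0,0,0,0,0,-0.1405],[0,0,0,0,0,-0.1405],[0,0,0,0,0,-0.1405],[0,0,0,0,0,0],[0,0,0,0,0,0]],
  ],
)

```text
t: 2.4
tool_pos: [0.425, -0.2634, 0.4046]
tool_rot: [-0.0, -0.642, 0.767, 0.0]
force: [0.5, -0.3, 0.2]
finger_gap: 0.0857
```

```bash
cat >> h.py <<'E'
def st():
    o=get_obs();M=R.from_quat(np.roll(o['tool_rot'],-1)).as_matrix();p=np.array(o['tool_pos'])
    print('t',round(o['t'],2),'tcp',p.round(4),'grasp',(p+.155*M[:,2]).round(4),'yawY',round(np.degrees(np.arctan2(M[1,1],M[0,1])),2),'z',M[:,2].round(3),'F',np.round(o['force'],1),'gap',round(o['finger_gap'],4),'q',np.round(o['joint_positions'],2))
    return p,M
def go(x,y,z,yaw=None):   # grasp-point target
    p,M=st();g=p+.155*M[:,2];print('shift tool',(M.T@(np.array([x,y,z])-g)).round(4))
    if yaw is not None:
        t=R.from_matrix(np.column_stack([[np.sin(np.radians(yaw)),-np.cos(np.radians(yaw)),0],[np.cos(np.radians(yaw)),np.sin(np.radians(yaw)),0],[0,0,-1]]))
        print('turn',(R.from_matrix(M).inv()*t).as_rotvec().round(4))
E
python3 - <<'E'
from h import *
p,M=st()
c=snap('wrist','w1.png');P=np.array(c['pose']);print(c['fov_y'],c['cx'],c['cy'],'cam in tool',(M.T@(P[:3,3]-p)).round(4),(M.T@P[:3,:3]).round(3))
print(proj(c,[.4259,-.2641,.054]))
E
```

```text
t 2.4 tcp [ 0.425  -0.2634  0.4046] grasp [ 0.425  -0.2633  0.2496] yawY 169.86 z [-0.  0. -1.] F [ 0.5 -0.3  0.2] gap 0.0857 q [-0.23  0.17 -0.29 -0.   -1.11  0.05]
68.95740533584912 259.703617598731 194.5632804766054 cam in tool [ 0.077  -0.0009  0.0315] [[ 0.001  0.954  0.301]
 [ 1.    -0.001  0.001]
 [ 0.001  0.301 -0.954]]
(np.float64(259.8044367173142), np.float64(174.8910588482539))
```

View pics/w1.png

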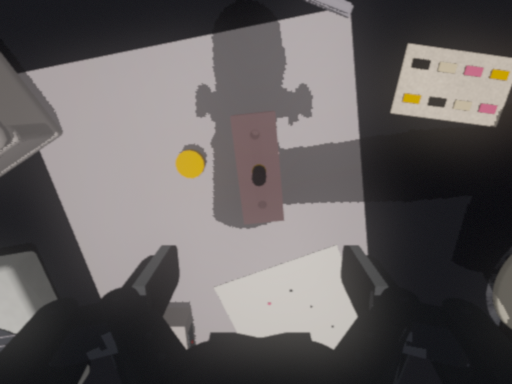

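Stand holes are at (255,133) and (263,205), the yellow band at about (260,167), and the cap top around (259,178). The holes' midpoint gives the cap's position.

```bash
python3 - <<'E'
from h import *
c=camera('wrist');im=c['pixels']
hsv=cv2.cvtColor(im,cv2.COLOR_RGB2HSV)
print([onz(c,u,v,.054).round(4) for u,v in [(255,133),(263,205)]])
g=im[150:205,235:285].max(2); m=(g<45).astype(np.uint8)
n,l,s,ce=cv2.connectedComponentsWithStats(m); 
for i in range(1,n):
    if s[i,4]>20: print(s[i]+[235,150,0,0,0],ce[i]+[235,150])
for z in (.054,.096): print(np.round(proj(c,[.4259,-.2641,z]),1))
t=np.array([.4259,-.2641])
E
```

```text
[array([ 0.4228, -0.3124,  0.054 ]), array([ 0.4286, -0.2266,  0.054 ])]
[259.8 174.9]
[259.8 184.4]
```

```bash
python3 - <<'E'
from h import *
c=camera('wrist');im=c['pixels']
r=im[150:205,245:275].astype(int)
print('\n'.join(str(150+k)+' '+str(r[k,14].tolist())+str(r[k].max(1).tolist()) for k in range(8,44,2)))
E
```

```text
158 [118, 96, 97][119, 119, 119, 119, 119, 119, 118, 118, 117, 117, 118, 117, 118, 118, 118, 117, 118, 118, 118, 119, 118, 118, 118, 118, 118, 119, 118, 119, 119, 119]
160 [118, 96, 97][119, 119, 118, 119, 119, 119, 118, 119, 117, 118, 117, 118, 117, 117, 118, 118, 118, 118, 118, 119, 119, 118, 119, 119, 119, 120, 118, 119, 118, 119]
162 [118, 95, 96][119, 119, 119, 119, 119, 119, 119, 117, 118, 118, 117, 118, 118, 118, 118, 117, 118, 118, 118, 118, 119, 118, 119, 118, 119, 118, 119, 119, 118, 119]
164 [105, 83, 60][119, 119, 119, 118, 119, 119, 119, 118, 118, 116, 115, 110, 106, 105, 105, 107, 111, 115, 116, 118, 118, 118, 118, 119, 118, 118, 119, 119, 119, 119]
166 [53, 45, 41][119, 119, 119, 119, 119, 118, 118, 116, 110, 96, 79, 64, 58, 55, 53, 55, 63, 76, 90, 104, 115, 118, 118, 118, 118, 118, 118, 119, 118, 119]
168 [47, 42, 42][119, 119, 119, 119, 118, 119, 117, 107, 85, 61, 51, 47, 49, 47, 47, 46, 47, 48, 51, 69, 100, 115, 118, 119, 119, 118, 118, 118, 119, 118]
170 [47, 40, 41][119, 119, 119, 119, 118, 118, 113, 89, 63, 49, 48, 47, 48, 47, 47, 46, 46, 47, 47, 53, 77, 106, 117
[... 1079 characters left out ...]
, 118, 117, 118, 118, 118, 117]
186 [96, 78, 79][119, 118, 119, 118, 118, 118, 118, 118, 118, 116, 113, 108, 105, 98, 96, 102, 107, 110, 114, 116, 117, 118, 118, 118, 118, 118, 118, 118, 118, 118]
188 [117, 95, 96][119, 119, 119, 118, 118, 119, 118, 119, 118, 118, 118, 117, 117, 117, 117, 117, 117, 117, 117, 117, 118, 118, 118, 118, 118, 118, 118, 118, 119, 118]
190 [118, 95, 96][119, 119, 118, 118, 118, 119, 118, 118, 118, 118, 118, 118, 118, 117, 118, 117, 118, 117, 118, 117, 118, 118, 118, 119, 118, 118, 118, 118, 119, 118]
192 [117, 95, 96][119, 119, 118, 119, 119, 119, 119, 119, 118, 119, 118, 118, 117, 117, 117, 118, 117, 117, 118, 117, 118, 117, 118, 118, 117, 119, 118, 118, 118, 119]
```

Call:
drive_tool(
  increments=[
    [[0.0031,-0.0009,0.024,0,0,0],[0.0031,-0.0009,0.024,0,0,0],[0,0,0.024,0,0,0],[0,0,0.024,0,0,0],[0,0,0.024,0,0,0],[0,0,0.024,0,0,0],[0,0,0.012,0,0,0],[0,0,0.012,0,0,0],[0,0,0,0,0,0]],
  ],
)

```text
t: 3.45
tool_pos: [0.4254, -0.2697, 0.2352]
tool_rot: [-0.001, -0.643, 0.766, 0.002]
force: [-1.3, -0.3, -0.6]
finger_gap: 0.0854
```

Call:
drive_tool(
  increments=[
    [[0,0,0,0,0,0],[0,0,0,0,0,0],[0,0,0,0,0,0],[0,0,0,0,0,0],[0,0,0,0,0,0],[0,0,0,0,0,0],[0,0,0,0,0,0],[0,0,0,0,0,0],[0,0,0,0,0,0],[0,0,0,0,0,0]],
  ],
  grip=0.1,
)

```text
t: 4.45
tool_pos: [0.426, -0.2698, 0.2373]
tool_rot: [0.0, -0.643, 0.766, -0.0]
force: [-2.1, -0.4, 5.9]
finger_gap: 0.0143
```

```bash
python3 - <<'E'
from h import *
go(.625,-.022,.25,170)
c=snap('wrist','w2.png')
E
```

```text
t 4.45 tcp [ 0.426  -0.2698  0.2373] grasp [ 0.4261 -0.2699  0.0823] yawY 170.05 z [ 0.001 -0.    -1.   ] F [-2.1 -0.4  5.9] gap 0.0143 q [-0.24  0.38 -0.5   0.   -0.69  0.07]
shift tool [-0.2785 -0.1532 -0.1677]Traceback (most recent call last):
  File "<stdin>", line 2, in <module>
  File "h.py", line 24, in go
    t=R.from_matrix(np.column_stack([[np.sin(np.radians(yaw)),-np.cos(np.radians(yaw)),0],[np.cos(np.radians(yaw)),np.sin(np.radians(yaw)),0],[0,0,-1]]))
  File "scipy/spatial/transform/_rotation.pyx", line 1143, in scipy.spatial.transform._rotation.Rotation.from_matrix
ValueError: Non-positive determinant (left-handed or null coordinate frame) in rotation matrix 0: [[ 0.17364818 -0.98480775  0.        ]
 [ 0.98480775  0.17364818  0.        ]
 [ 0.          0.         -1.        ]].
```

Call:
drive_tool(
  increments=[
    [[0,0,-0.01,0,0,0],[0,0,-0.015,0,0,0],[0,0,-0.02,0,0,0],[0,0,-0.02,0,0,0],[0,0,-0.02,0,0,0],[0,0,-0.02,0,0,0],[0,0,-0.015,0,0,0],[0,0,0,0,0,0],[0,0,0,0,0,0]],
  ],
)

```text
t: 5.35
tool_pos: [0.4255, -0.2696, 0.3564]
tool_rot: [0.0, -0.643, 0.766, 0.0]
force: [0.3, -0.1, -0.2]
finger_gap: 0.0141
```

```bash
sed -i 's/\[\[np.sin(np.radians(yaw)),-np.cos/[[-np.sin(np.radians(yaw)),np.cos/' h.py; python3 - <<'E'
from h import *
go(.625,-.022,.20,170)
a=snap('wrist');b=snap('side')
x=a['pixels'];y=cv2.resize(b['pixels'][200:310,160:290],None,fx=3,fy=3)
m=np.zeros((384,512+390,3),np.uint8);m[:,:512]=x;m[:330,512:]=y
cv2.imwrite('pics/m2.png',cv2.resize(m[:,:,::-1],(798,340)))
E
```

```text
t 5.35 tcp [ 0.4255 -0.2696  0.3564] grasp [ 0.4254 -0.2696  0.2014] yawY 170.01 z [-0.     0.001 -1.   ] F [ 0.3 -0.1 -0.2] gap 0.0141 q [-0.24  0.22 -0.36 -0.   -0.99  0.07]
shift tool [-0.2784 -0.1536  0.0015]
turn [0.0002 0.0006 0.0001]
```

View pics/m2.png

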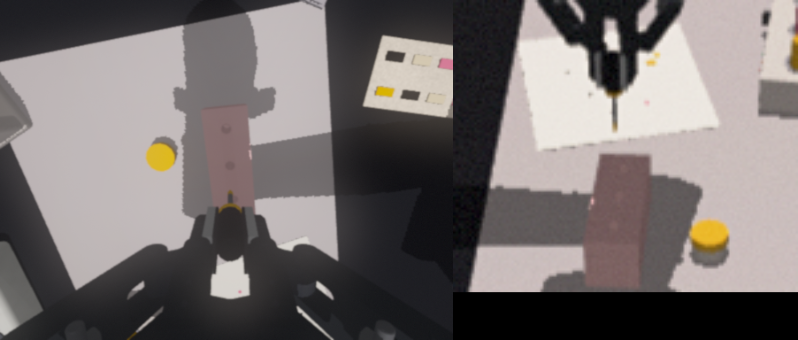

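Call:
drive_tool(
  increments=[
    [[-0.0275,-0.0154,0,0,0,0],[-0.0275,-0.0154,0,0,0,0],[-0.0275,-0.0154,0,0,0,0],[-0.0275,-0.0154,0,0,0,0],[-0.0275,-0.0154,0,0,0,0],[-0.0275,-0.0154,0,0,0,0],[-0.0275,-0.0154,0,0,0,0],[-0.0275,-0.0154,0,0,0,0],[-0.0275,-0.0154,0,0,0,0],[-0.0275,-0.0154,0,0,0,0],[0,0,0,0,0,0],[0,0,0,0,0,0]],
  ],
)

```text
t: 6.65
tool_pos: [0.6251, -0.0251, 0.3549]
tool_rot: [-0.001, -0.643, 0.766, 0.001]
force: [-0.0, -0.8, -0.6]
finger_gap: 0.0145
```

```bash
python3 - <<'E'
from h import *
p,M=st()
a=camera('wrist');x=a['pixels']
cv2.imwrite('pics/w3.png',cv2.resize(x[100:350,150:400,::-1],None,fx=2.4,fy=2.4,interpolation=cv2.INTER_CUBIC))
g=p+.155*M[:,2]
for dz in (-.028,-.070): print(proj(a,g+[0,0,dz]))
E
```

```text
t 6.65 tcp [ 0.6251 -0.0251  0.3549] grasp [ 0.6246 -0.0252  0.1999] yawY 170.08 z [-0.003 -0.    -1.   ] F [-0.  -0.8 -0.6] gap 0.0145 q [ 0.22  0.42 -0.06 -0.   -1.09 -0.39]
(np.float64(261.2218526186673), np.float64(241.2225885025585))
(np.float64(260.8073278048786), np.float64(215.27621423734206))
```

View pics/w3.png

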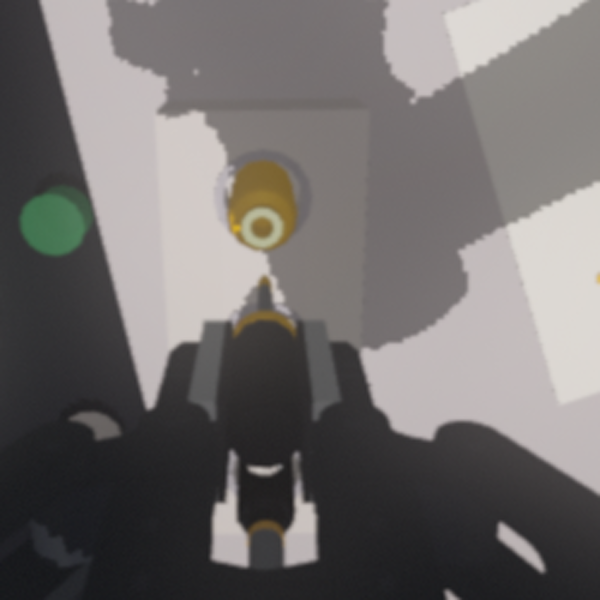

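Rim centre is at full-image (259.2,195), stem tip at (260,217) against a predicted (260.8,215.3). The warmer is aligned with the jaws (yaw about -10°).

```bash
python3 - <<'E'
from h import *
a=camera('wrist')
r=onz(a,259.2,195,.084); t=onz(a,260,217,.130);print('rim',r,'tip',t)
go(r[0],r[1],.155,170)
E
```

```text
rim [ 0.62530182 -0.02713231  0.084     ] tip [ 0.6251742  -0.02439828  0.13      ]
t 6.75 tcp [ 0.6246 -0.0262  0.3558] grasp [ 0.6242 -0.0262  0.2008] yawY 170.0 z [-0.002 -0.    -1.   ] F [ 0.3 -0.4 -0.7] gap 0.0147 q [ 0.22  0.42 -0.06 -0.   -1.09 -0.39]
shift tool [ 0.0007 -0.0013  0.0458]
turn [ 0.002  -0.0007 -0.    ]
```

Call:
drive_tool(
  increments=[
    [[0.0018,0,0.01,0,0,0],[0,0,0.012,0,0,0],[0,0,0.012,0,0,0],[0,0,0,0,0,0],[0,0,0,0,0,0]],
  ],
)

```text
t: 7.25
tool_pos: [0.6247, -0.0276, 0.3221]
tool_rot: [-0.001, -0.643, 0.766, 0.0]
force: [-0.4, 0.7, 0.6]
finger_gap: 0.0141
```

```bash
python3 - <<'E'
from h import *
p,M=st()
a=camera('wrist');b=camera('side')
m=np.hstack([cv2.resize(a['pixels'][150:280,200:320],(480,520),interpolation=cv2.INTER_CUBIC),cv2.resize(b['pixels'][150:240,265:320],(318,520),interpolation=cv2.INTER_CUBIC)])
cv2.imwrite('pics/w4.png',m[:,:,::-1])
g=p+.155*M[:,2]
for dz in (-.028,-.070): print(proj(a,g+[0,0,dz]))
E
```

```text
t 7.25 tcp [ 0.6247 -0.0276  0.3221] grasp [ 0.6245 -0.0277  0.1671] yawY 170.02 z [-0.001 -0.    -1.   ] F [-0.4  0.7  0.6] gap 0.0141 q [ 0.21  0.45 -0.1   0.   -1.02 -0.39]
(np.float64(261.3184734526013), np.float64(241.19637987145234))
(np.float64(261.0030923637489), np.float64(215.2405890256531))
```

View pics/w4.png

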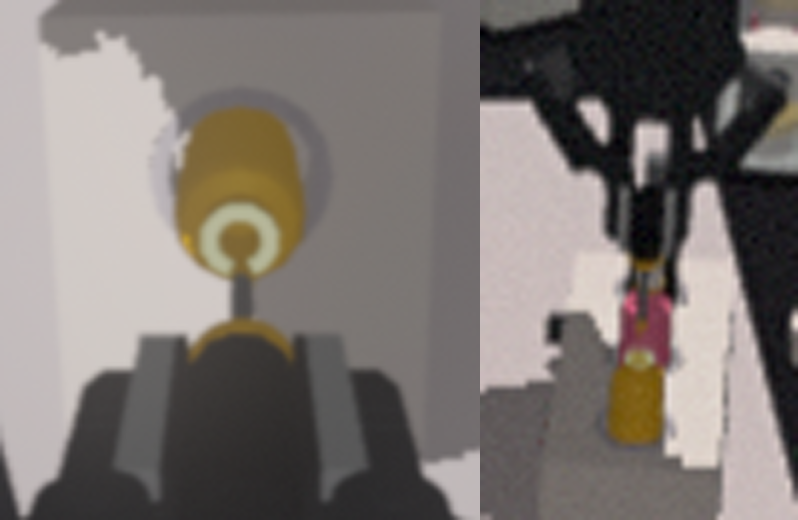

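```bash
python3 - <<'E'
from h import *
p,M=st();a=camera('wrist');x=a['pixels'].astype(int)
m=((x.min(2)>110)&(x[:,:,1]>x[:,:,0]-8)&(x[:,:,1]-x[:,:,2]>15)).astype(np.uint8);m[:190]=0;m[230:]=0;m[:,:240]=0;m[:,280:]=0
ys,xs=np.nonzero(m);e=cv2.fitEllipse(np.c_[xs,ys][cv2.convexHull(np.c_[xs,ys].astype(np.int32),returnPoints=False)[:,0]].astype(np.float32));print(len(xs),e)
r=onz(a,*e[0],.084);print(r, 'axis-tip',onz(a,260.4,215.5,p[2]-.225))
go(r[0],r[1],.13,170)
E
```

```text
t 7.35 tcp [ 0.625  -0.0274  0.3231] grasp [ 0.6251 -0.0274  0.1681] yawY 170.04 z [ 0.001 -0.    -1.   ] F [ 0.7 -0.1  0.4] gap 0.0138 q [ 0.21  0.45 -0.1   0.   -1.02 -0.39]
172 ((260.3083190917969, 208.66160583496094), (17.840078353881836, 19.03838539123535), 90.42742156982422)
[ 0.62577826 -0.02745611  0.084     ] axis-tip [ 0.62574646 -0.02725732  0.09805829]
t 7.4 tcp [ 0.625  -0.0273  0.3233] grasp [ 0.6252 -0.0273  0.1683] yawY 170.04 z [ 0.001  0.    -1.   ] F [0.4 0.  0.3] gap 0.0144 q [ 0.21  0.45 -0.1   0.   -1.02 -0.39]
shift tool [ 0.     -0.0006  0.0383]
turn [-0.0012  0.0003  0.0007]
```

Call:
drive_tool(
  increments=[
    [[0,0,0.006,0,0,0],[0,0,0.006,0,0,0],[0,0,0.006,0,0,0],[0,0,0.006,0,0,0],[0,0,0.006,0,0,0],[0,0,0.006,0,0,0],[0,0,0.006,0,0,0],[0,0,0.006,0,0,0],[0,0,0,0,0,0]],
  ],
)

```text
t: 8.3
tool_pos: [0.6245, -0.0274, 0.2735]
tool_rot: [-0.001, -0.643, 0.766, 0.001]
force: [-0.6, -0.7, -0.5]
finger_gap: 0.0143
```

Call:
drive_tool(
  increments=[
    [[0,0,0.003,0,0,0],[0,0,0.002,0,0,0],[0,0,0.001,0,0,0],[0,0,0,0,0,0]],
  ],
)

```text
t: 8.7
tool_pos: [0.6248, -0.0274, 0.2687]
tool_rot: [-0.0, -0.643, 0.766, 0.0]
force: [0.4, 1.2, -0.1]
finger_gap: 0.0144
```

```bash
python3 - <<'E'
from h import *
p,M=st()
a=camera('wrist');b=camera('side')
m=np.hstack([cv2.resize(a['pixels'][150:280,200:320],(480,520),interpolation=cv2.INTER_CUBIC),cv2.resize(b['pixels'][150:240,265:320],(318,520),interpolation=cv2.INTER_CUBIC)])
cv2.imwrite('pics/w5.png',m[:,:,::-1])
E
```

```text
t 8.7 tcp [ 0.6248 -0.0274  0.2687] grasp [ 0.6248 -0.0274  0.1137] yawY 170.03 z [-0.  0. -1.] F [ 0.4  1.2 -0.1] gap 0.0144 q [ 0.21  0.51 -0.16 -0.   -0.9  -0.39]
```

View pics/w5.png

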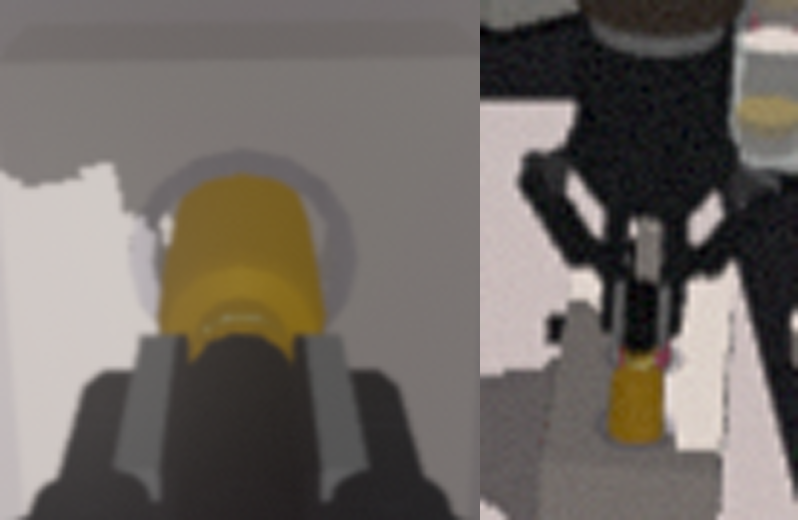

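The stem is in the bottle and the cap sits just above the rim. I'll press down gently until there is contact.

Call:
drive_tool(
  increments=[
    [[0,0,0.001,0,0,0],[0,0,0.001,0,0,0],[0,0,0,0,0,0],[0,0,0,0,0,0]],
  ],
)

```text
t: 9.2
tool_pos: [0.6249, -0.0274, 0.2673]
tool_rot: [0.0, -0.643, 0.766, -0.0]
force: [-0.7, -0.9, 3.7]
finger_gap: 0.0142
```

Call:
drive_tool(
  increments=[
    [[0,0,0.001,0,0,0],[0,0,0,0,0,0],[0,0,0,0,0,0]],
  ],
)

```text
t: 9.5
tool_pos: [0.6251, -0.0274, 0.2673]
tool_rot: [0.001, -0.643, 0.766, -0.001]
force: [-2.1, 0.0, 7.4]
finger_gap: 0.0143
```

Call:
drive_tool(
  increments=[
    [[0,0,-0.001,0,0,0],[0,0,0,0,0,0],[0,0,0,0,0,0],[0,0,0,0,0,0],[0,0,0,0,0,0],[0,0,0,0,0,0]],
  ],
  grip=0.6,
)

```text
t: 10.1
tool_pos: [0.6248, -0.0274, 0.2665]
tool_rot: [-0.0, -0.643, 0.766, 0.0]
force: [0.2, -0.4, 0.2]
finger_gap: 0.051
```

Call:
drive_tool(
  increments=[
    [[0,0,-0.01,0,0,0],[0,0,-0.02,0,0,0],[0,0,-0.03,0,0,0],[0,0,-0.03,0,0,0],[0,0,-0.03,0,0,0],[0,0,-0.03,0,0,0],[0,0,0,0,0,0],[0,0,0,0,0,0]],
  ],
  grip=1.0,
)

```text
t: 10.9
tool_pos: [0.6245, -0.0274, 0.418]
tool_rot: [0.001, -0.643, 0.766, -0.0]
force: [0.2, -0.8, -1.0]
finger_gap: 0.0854
```

```bash
python3 - <<'E'
from h import *
p,M=st()
a=camera('wrist');b=camera('side')
m=np.hstack([cv2.resize(a['pixels'][130:310,180:360],(520,520),interpolation=cv2.INTER_CUBIC),cv2.resize(b['pixels'][165:250,265:310],(275,520),interpolation=cv2.INTER_CUBIC)])
cv2.imwrite('pics/w6.png',m[:,:,::-1])
for z in (.084,.126): print(proj(a,[.6255,-.0274,z]),proj(b,[.6255,-.0274,z]))
E
```

```text
t 10.9 tcp [ 0.6245 -0.0274  0.418 ] grasp [ 0.6248 -0.0273  0.263 ] yawY 170.02 z [ 0.002  0.001 -1.   ] F [ 0.2 -0.8 -1. ] gap 0.0854 q [ 0.21  0.38  0.03 -0.   -1.22 -0.39]
(np.float64(260.4724027508444), np.float64(178.68528770860453)) (np.float64(292.61152465638634), np.float64(210.99559974119575))
(np.float64(260.4488634080791), np.float64(189.3950939818566)) (np.float64(293.2989885773774), np.float64(198.675358916195))
```

View pics/w6.png

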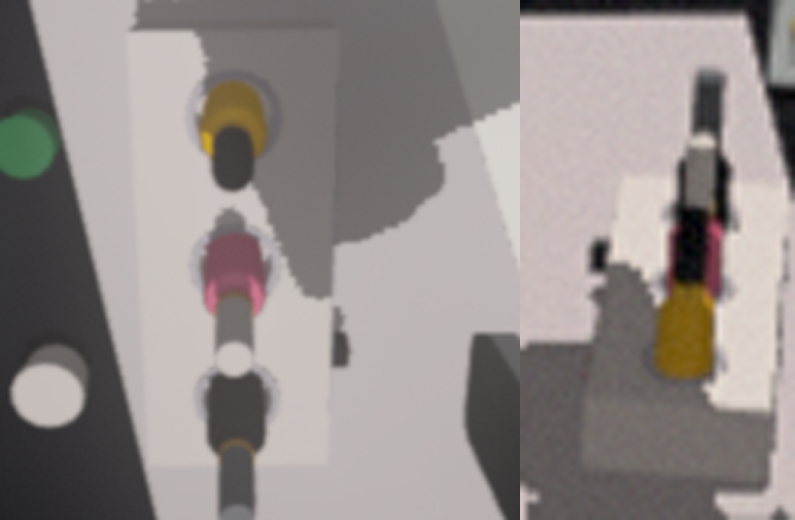

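The cap is seated and matches its neighbours. Next, over to the tongs.

Call:
drive_tool(
  increments=[
    [[-0.0273,0.0226,0,0,0,0],[-0.0273,0.0226,0,0,0,0],[-0.0273,0.0226,0,0,0,0],[-0.0273,0.0226,0,0,0,0],[-0.0273,0.0226,0,0,0,0],[-0.0273,0.0226,0,0,0,0],[-0.0273,0.0226,0,0,0,0],[-0.0273,0.0226,0,0,0,0],[-0.0273,0.0226,0,0,0,0],[-0.0273,0.0226,0,0,0,0],[-0.0273,0.0226,0,0,0,0],[-0.0273,0.0226,0,0,0,0]],
  ],
)

```text
t: 12.2
tool_pos: [0.4133, 0.3432, 0.4155]
tool_rot: [-0.001, -0.643, 0.766, -0.0]
force: [1.4, 0.1, 0.0]
finger_gap: 0.0852
```

Call:
drive_tool(
  increments=[
    [[0,0,0,0,0,-0.147],[0,0,0,0,0,-0.147],[0,0,0,0,0,-0.147],[0,0,0,0,0,-0.147],[0,0,0,0,0,-0.147],[0,0,0,0,0,-0.147],[0,0,0,0,0,-0.147],[0,0,0,0,0,-0.147],[0,0,0,0,0,-0.147],[0,0,0,0,0,-0.147],[0,0,0,0,0,-0.147],[0,0,0,0,0,-0.147]],
  ],
)

```text
t: 13.4
tool_pos: [0.4143, 0.3421, 0.4153]
tool_rot: [0.001, 1.0, 0.013, -0.001]
force: [0.2, 0.4, 0.4]
finger_gap: 0.0855
```

Call:
drive_tool(
  increments=[
    [[0,0,0,0,0,0],[0,0,0,0,0,0]],
  ],
)

```text
t: 13.6
tool_pos: [0.4143, 0.3421, 0.4158]
tool_rot: [0.001, 1.0, 0.008, -0.001]
force: [-0.2, 0.4, 0.0]
finger_gap: 0.0855
```

```bash
python3 - <<'E'
from h import *
p,M=st()
a=snap('wrist');im=a['pixels'];x=im.astype(int)
hsv=cv2.cvtColor(im,cv2.COLOR_RGB2HSV)
m=cv2.inRange(hsv,(100,110,40),(125,255,255))
n,l,s,ce=cv2.connectedComponentsWithStats(m)
for i in range(1,n):
    if s[i,4]>25:
        r=cv2.minAreaRect(np.argwhere(l==i)[:,::-1].astype(np.float32))
        print(s[i],ce[i].round(1),onz(a,*ce[i],.036).round(4),[onz(a,*q,.036)[:2].round(4).tolist() for q in cv2.boxPoints(r)])
cv2.imwrite('pics/w7.png',im[:,:,::-1])
E
```

```text
t 13.6 tcp [0.4143 0.3421 0.4158] grasp [0.4142 0.3419 0.2608] yawY -89.08 z [-0.001 -0.002 -1.   ] F [-0.2  0.4  0. ] gap 0.0855 q [ 0.99  0.23 -0.19 -0.   -1.16  0.59]
[229  85   6  25  72] [231.7  97.2] [0.5018 0.3757 0.036 ] [[0.5151, 0.3788], [0.5155, 0.3755], [0.4887, 0.3724], [0.4883, 0.3759]]
[280  85   5  25  68] [282.   97.1] [0.503  0.3164 0.036 ] [[0.4897, 0.3188], [0.5165, 0.3171], [0.5163, 0.314], [0.4895, 0.3157]]
```

View pics/w7.png

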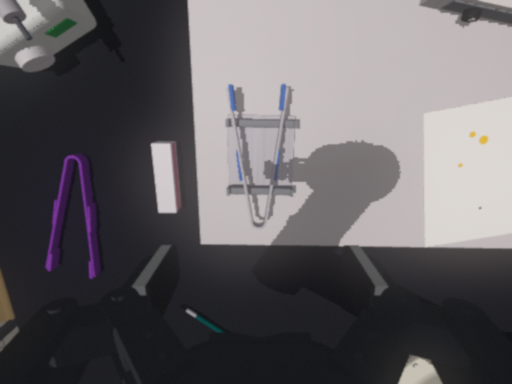

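Jaws are at about (232,97) and (282,97), the thumb pads at (239,165) and (278,165), and the bow at (258,219). The purple lookalike on the left is ignored.

```bash
python3 - <<'E'
from h import *
a=camera('wrist');im=a['pixels']
bow=onz(a,258,221,.036);hsv=cv2.cvtColor(im,cv2.COLOR_RGB2HSV)
m=cv2.inRange(hsv,(100,80,30),(130,255,255));m[:140]=0;m[190:]=0;m[:,:225]=0;m[:,300:]=0
n,l,s,ce=cv2.connectedComponentsWithStats(m)
for i in range(1,n):
    if s[i,4]>8: print('pad',s[i],ce[i].round(1),onz(a,*ce[i],.036).round(4))
j=np.array([.5024,.346]);d=j-bow[:2];print('bow',bow,'len',np.linalg.norm(d),'yaw',np.degrees(np.arctan2(d[1],d[0])))
for u,v in [(228,122),(299,124),(228,189),(293,191)]: print('bar',onz(a,u,v,.022).round(4))
u=d/np.linalg.norm(d);g=j-.082*u;print('grip',g)
go(g[0],g[1],.13,-90+1.2)
E
```

```text
pad [277 152   3  14  22] [278. 158.] [0.4309 0.3186 0.036 ]
pad [237 159   5  22  37] [239.2 170.5] [0.414  0.3674 0.036 ]
pad [275 169   2  11  14] [275.6 174.4] [0.4097 0.3209 0.036 ]
bow [0.34506304 0.34237475 0.036     ] len 0.15737872377222262 yaw 1.3199352303169916
bar [0.4729 0.3822 0.022 ]
bar [0.472  0.2928 0.022 ]
bar [0.3851 0.3836 0.022 ]
bar [0.3839 0.2957 0.022 ]
grip [0.42042176 0.34411112]
t 13.7 tcp [0.4144 0.3422 0.4162] grasp [0.4143 0.3421 0.2612] yawY -89.02 z [-0.001 -0.001 -1.   ] F [ 0.3 -0.6 -0.8] gap 0.0855 q [ 0.99  0.23 -0.19 -0.   -1.16  0.6 ]
shift tool [ 0.0063 -0.0021  0.1312]
turn [ 0.0008  0.0006 -0.0038]
```

Call:
drive_tool(
  increments=[
    [[0.0031,-0.001,0.026,0,0,-0.0055],[0.0032,-0.001,0.026,0,0,0],[0,0,0.026,0,0,0],[0,0,0.026,0,0,0],[0,0,0.026,0,0,0],[0,0,0.026,0,0,0],[0,0,0.026,0,0,0],[0,0,0.016,0,0,0],[0,0,0,0,0,0],[0,0,0,0,0,0]],
  ],
)

```text
t: 14.7
tool_pos: [0.4209, 0.3446, 0.2189]
tool_rot: [0.0, 1.0, 0.012, 0.0]
force: [-0.6, 0.3, -0.4]
finger_gap: 0.0856
```

```bash
python3 - <<'E'
from h import *
p,M=st()
a=snap('wrist');im=a['pixels']
hsv=cv2.cvtColor(im,cv2.COLOR_RGB2HSV)
m=cv2.inRange(hsv,(100,100,30),(128,255,255))
n,l,s,ce=cv2.connectedComponentsWithStats(m)
for i in range(1,n):
    if s[i,4]>60: print(s[i],ce[i].round(1),onz(a,*ce[i],.036).round(4))
go(.4204,.3441,.024,-88.7)
E
```

```text
t 14.7 tcp [0.4209 0.3446 0.2189] grasp [0.4209 0.3446 0.0639] yawY -88.61 z [ 0. -0. -1.] F [-0.6  0.3 -0.4] gap 0.0856 q [ 0.98  0.46 -0.42  0.   -0.69  0.61]
[194  69  17  60 535] [202.   98.3] [0.5019 0.3757 0.036 ]
[309  69  18  60 585] [317.9  98.2] [0.5035 0.3163 0.036 ]
[294 213  12  58 215] [299.7 245.9] [0.4193 0.3199 0.036 ]
[217 229  10  43 129] [222.1 255.6] [0.4115 0.3667 0.036 ]
t 14.75 tcp [0.421  0.3448 0.2196] grasp [0.4212 0.3449 0.0646] yawY -88.6 z [ 0.001  0.001 -1.   ] F [-0.2  0.3 -0.5] gap 0.0849 q [ 0.98  0.46 -0.42  0.   -0.69  0.61]
shift tool [-0.0008  0.0009  0.0406]
turn [-0.0011 -0.0012  0.0017]
```

Call:
drive_tool(
  increments=[
    [[-0.0005,0.0008,0.012,0,0,0],[0,0,0.012,0,0,0],[0,0,0.009,0,0,0],[0,0,0.007,0,0,0],[0,0,0,0,0,0],[0,0,0,0,0,0]],
  ],
)

```text
t: 15.35
tool_pos: [0.4202, 0.3436, 0.1785]
tool_rot: [0.0, 1.0, 0.012, -0.0]
force: [0.6, 0.6, 0.5]
finger_gap: 0.0855
```

Call:
drive_tool(
  increments=[
    [[0,0,0,0,0,0],[0,0,0,0,0,0],[0,0,0,0,0,0],[0,0,0,0,0,0],[0,0,0,0,0,0],[0,0,0,0,0,0]],
  ],
  grip=0.55,
)

```text
t: 15.95
tool_pos: [0.4206, 0.3439, 0.1799]
tool_rot: [-0.001, 1.0, 0.013, 0.001]
force: [-0.9, -1.1, 4.9]
finger_gap: 0.0473
```

```bash
cat >> h.py <<'E'
def jaws(a,z):
    hsv=cv2.cvtColor(a['pixels'],cv2.COLOR_RGB2HSV)
    m=cv2.inRange(hsv,(100,100,30),(128,255,255));m[180:]=0
    n,l,s,ce=cv2.connectedComponentsWithStats(m);o=[]
    for i in range(1,n):
        if s[i,4]>150: q=onz(a,*ce[i],z);o.append(q);print('jaw',s[i],ce[i].round(1),q.round(4))
    return o
E
python3 - <<'E'
from h import *
st();a=camera('wrist');jaws(a,.036)
E
```

```text
t 15.95 tcp [0.4206 0.3439 0.1799] grasp [0.4208 0.3442 0.0249] yawY -88.56 z [ 0.002  0.002 -1.   ] F [-0.9 -1.1  4.9] gap 0.0473 q [ 0.98  0.52 -0.45  0.   -0.6   0.61]
jaw [ 185   53   21   82 1030] [195.4  92.9] [0.5028 0.3702 0.036 ]
jaw [ 311   53   25   82 1292] [323.3  93.3] [0.5039 0.3217 0.036 ]
```

Call:
drive_tool(
  increments=[
    [[0,0,-0.005,0,0,0],[0,0,-0.01,0,0,0],[0,0,-0.015,0,0,0],[0,0,-0.02,0,0,0],[0,0,-0.02,0,0,0],[0,0,-0.02,0,0,0],[0,0,-0.02,0,0,0],[0,0,-0.01,0,0,0],[0,0,0,0,0,0]],
  ],
)

```text
t: 16.9
tool_pos: [0.4203, 0.3437, 0.3004]
tool_rot: [-0.001, 1.0, 0.012, 0.001]
force: [1.6, -0.2, -0.9]
finger_gap: 0.0469
```

```bash
python3 - <<'E'
from h import *
p,M=st();a=camera('wrist')
j=jaws(a,p[2]-.155+.012)
if len(j)==2: print('jaws in tool',[(M.T@(q-p)).round(4) for q in j])
cv2.imwrite('pics/w8.png',a['pixels'][:,:,::-1])
E
```

```text
t 16.9 tcp [0.4203 0.3437 0.3004] grasp [0.4206 0.3441 0.1454] yawY -88.58 z [ 0.002  0.003 -1.   ] F [ 1.6 -0.2 -0.9] gap 0.0469 q [ 0.98  0.35 -0.34  0.   -0.88  0.61]
jaw [ 185   52   21   83 1007] [195.   92.7] [0.5026 0.37   0.1574]
jaw [ 310   53   26   82 1214] [323.4  95.2] [0.5029 0.3217 0.1574]
jaws in tool [array([ 0.0826, -0.0238,  0.1432]), array([0.0818, 0.0244, 0.1431])]
```

View pics/w8.png

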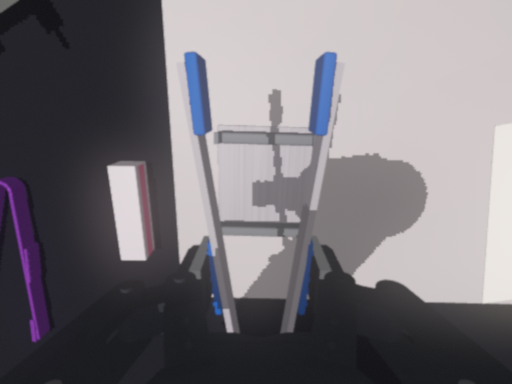

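The tongs are held level with the jaws centred ahead of the grip. Moving to the pre-approach in front of the warmer.

Call:
drive_tool(
  increments=[
    [[0.0039,0.0288,0,0,0,0],[0.0039,0.0288,0,0,0,0],[0.0039,0.0288,0,0,0,0],[0.0039,0.0288,0,0,0,0],[0.0039,0.0288,0,0,0,0],[0.0039,0.0288,0,0,0,0],[0.0039,0.0288,0,0,0,0],[0.0039,0.0288,0,0,0,0],[0.0039,0.0288,0,0,0,0],[0.0039,0.0288,0,0,0,0],[0.0039,0.0288,0,0,0,0],[0.0039,0.0288,0,0,0,0]],
  ],
)

```text
t: 18.15
tool_pos: [0.4751, -0.0021, 0.2974]
tool_rot: [0.0, 1.0, 0.012, -0.001]
force: [0.8, 0.2, -1.5]
finger_gap: 0.0472
```

Call:
drive_tool(
  increments=[
    [[0,0,0,0,0,0.066],[0,0,0,0,0,0.066],[0,0,0,0,0,0.066],[0,0,0,0,0,0],[0,0,0,0,0,0]],
  ],
)

```text
t: 18.65
tool_pos: [0.4752, -0.0009, 0.2979]
tool_rot: [0.0, 0.996, -0.086, -0.001]
force: [-0.9, 1.2, -1.0]
finger_gap: 0.0468
```

```bash
python3 - <<'E'
from h import *
p,M=st();a=snap('wrist','w9.png')
j=jaws(a,p[2]-.155+.012)
if len(j)==2: print('jaws in tool',[(M.T@(q-p)).round(4) for q in j])
print('bottle in tool',(M.T@(np.array([.6253,-.0274,.0])-p)).round(4), proj(a,[.6253,-.0274,.126]),proj(a,[.6253,-.0274,.074]))
go(.4755,-.001,.057,-100)
E
```

```text
t 18.65 tcp [ 0.4752 -0.0009  0.2979] grasp [ 0.4749 -0.0009  0.1429] yawY -99.86 z [-0.002 -0.    -1.   ] F [-0.9  1.2 -1. ] gap 0.0468 q [ 0.34  0.25 -0.5  -0.   -0.83  1.06]
jaw [ 185   52   20   83 1015] [194.8  92.4] [0.5606 0.0086 0.1549]
jaw [ 313   53   23   82 1294] [323.3  91.4] [ 0.5528 -0.0389  0.1549]
jaws in tool [array([ 0.0828, -0.024 ,  0.1428]), array([0.0832, 0.0241, 0.1429])]
bottle in tool [1.529e-01 2.000e-04 2.976e-01] (np.float64(260.0513595365373), np.float64(-90.95633206000181)) (np.float64(259.9400900140346), np.float64(-30.07788880267489))
t 18.7 tcp [ 0.4753 -0.0008  0.298 ] grasp [ 0.4751 -0.0008  0.143 ] yawY -99.86 z [-0.001 -0.    -1.   ] F [-1.2  0.  -0.2] gap 0.0469 q [ 0.34  0.25 -0.5  -0.   -0.83  1.06]
shift tool [0.0006 0.     0.086 ]
turn [0.0006 0.0014 0.0024]
```

Call:
drive_tool(
  increments=[
    [[0,0,0.018,0,0,0],[0,0,0.018,0,0,0],[0,0,0.018,0,0,0],[0,0,0.018,0,0,0],[0,0,0.014,0,0,0],[0,0,0,0,0,0],[0.01,0,0,0,0,0],[0.01,0,0,0,0,0],[0.01,0,0,0,0,0],[0,0,0,0,0,0],[0,0,0,0,0,0]],
  ],
)

```text
t: 19.8
tool_pos: [0.5053, -0.0061, 0.2129]
tool_rot: [-0.0, 0.996, -0.087, 0.0]
force: [-0.2, 0.4, -0.5]
finger_gap: 0.0468
```

```bash
python3 - <<'E'
from h import *
p,M=st();a=camera('wrist');b=camera('side')
j=jaws(a,p[2]-.155+.012)
print('bottle in tool',(M.T@(np.array([.6253,-.0274,.0])-p)).round(4), proj(a,[.6253,-.0274,.126]),proj(a,[.6253,-.0274,.074]))
m=np.hstack([cv2.resize(a['pixels'][0:260,130:390],(500,500)),cv2.resize(b['pixels'][150:250,250:310],(300,500),interpolation=cv2.INTER_CUBIC)])
cv2.imwrite('pics/w10.png',m[:,:,::-1])
E
```

```text
t 19.8 tcp [ 0.5053 -0.0061  0.2129] grasp [ 0.5053 -0.0061  0.0579] yawY -99.97 z [ 0.  0. -1.] F [-0.2  0.4 -0.5] gap 0.0468 q [ 0.31  0.42 -0.52 -0.   -0.63  1.09]
jaw [ 185   52   21   83 1031] [194.8  92.8] [0.5909 0.0033 0.0699]
jaw [ 314   53   22   82 1079] [324.6  92.7] [ 0.5825 -0.0447  0.0699]
bottle in tool [1.218e-01 2.000e-04 2.129e-01] (np.float64(258.90789421988296), np.float64(-220.62504168876424)) (np.float64(259.5204575314362), np.float64(-38.381655448776826))
```

View pics/w10.png

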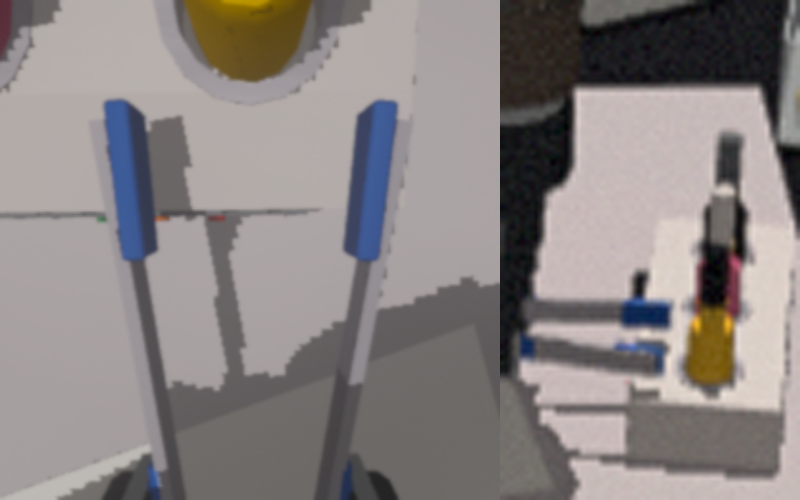

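The jaws are well centred on the bottle at about half body height; I'll advance 39 mm and squeeze.

Call:
drive_tool(
  increments=[
    [[0.006,0,0,0,0,0],[0.006,0,0,0,0,0],[0.006,0,0,0,0,0],[0.006,0,0,0,0,0],[0.006,0,0,0,0,0],[0.005,0,0,0,0,0],[0.004,0,0,0,0,0],[0,0,0,0,0,0],[0,0,0,0,0,0]],
  ],
)

```text
t: 20.8
tool_pos: [0.5433, -0.0128, 0.2126]
tool_rot: [0.0, 0.996, -0.087, -0.0]
force: [0.1, 0.8, -0.7]
finger_gap: 0.0469
```

Call:
drive_tool(
  increments=[
    [[0,0,0,0,0,0],[0,0,0,0,0,0],[0,0,0,0,0,0],[0,0,0,0,0,0],[0,0,0,0,0,0]],
  ],
  grip=0.48,
)

```text
t: 21.3
tool_pos: [0.5434, -0.0127, 0.2128]
tool_rot: [-0.0, 0.996, -0.086, 0.0]
force: [-0.1, 0.4, -0.6]
finger_gap: 0.0412
```

Call:
drive_tool(
  increments=[
    [[0,0,0,0,0,0],[0,0,0,0,0,0],[0,0,0,0,0,0],[0,0,0,0,0,0],[0,0,0,0,0,0],[0,0,0,0,0,0]],
  ],
  grip=0.38,
)

```text
t: 21.9
tool_pos: [0.5435, -0.0126, 0.2128]
tool_rot: [-0.0, 0.996, -0.086, 0.0]
force: [-1.0, 1.1, 0.6]
finger_gap: 0.037
```

```bash
python3 - <<'E'
from h import *
p,M=st();a=camera('wrist');jaws(a,p[2]-.155+.012);print(get_obs()['wrist_torque'])
E
```

```text
t 21.9 tcp [ 0.5435 -0.0126  0.2128] grasp [ 0.5435 -0.0126  0.0578] yawY -99.92 z [ 0.  0. -1.] F [-1.   1.1  0.6] gap 0.037 q [ 0.28  0.47 -0.42 -0.   -0.68  1.12]
jaw [209  54  15  81 965] [216.5  92.9] [ 0.6277 -0.0111  0.0698]
jaw [293  54  18  81 943] [302.4  95. ] [ 0.6214 -0.0428  0.0698]
[0.32775985 0.09657706 0.07091612]
```

Call:
drive_tool(
  increments=[
    [[0,0,0,0,0,0],[0,0,0,0,0,0],[0,0,0,0,0,0],[0,0,0,0,0,0]],
  ],
  grip=0.25,
)

```text
t: 22.35
tool_pos: [0.5435, -0.0126, 0.2127]
tool_rot: [-0.0, 0.996, -0.086, 0.0]
force: [-0.8, 2.2, 1.7]
finger_gap: 0.0371
```

Call:
drive_tool(
  increments=[
    [[0,0,-0.003,0,0,0],[0,0,-0.005,0,0,0],[0,0,-0.006,0,0,0],[0,0,-0.007,0,0,0],[0,0,-0.008,0,0,0],[0,0,-0.008,0,0,0],[0,0,-0.008,0,0,0],[0,0,-0.008,0,0,0],[0,0,-0.007,0,0,0],[0,0,-0.005,0,0,0],[0,0,-0.003,0,0,0]],
  ],
)

```text
t: 23.45
tool_pos: [0.5435, -0.0127, 0.2813]
tool_rot: [-0.0, 0.996, -0.087, 0.0]
force: [0.5, 0.4, -2.2]
finger_gap: 0.0371
```

Call:
drive_tool(
  increments=[
    [[0,0,0,0,0,0],[0,0,0,0,0,0],[0,0,0,0,0,0],[0,0,0,0,0,0],[0,0,0,0,0,0]],
  ],
)

```text
t: 23.95
tool_pos: [0.5434, -0.0127, 0.2804]
tool_rot: [0.0, 0.996, -0.087, -0.0]
force: [0.3, -0.9, -2.0]
finger_gap: 0.0372
```

```bash
python3 - <<'E'
from h import *
p,M=st();a=camera('wrist');jaws(a,p[2]-.155+.012);b=camera('side');s=camera('scene')
m=np.hstack([cv2.resize(b['pixels'][130:260,235:335],(420,546),interpolation=cv2.INTER_CUBIC),cv2.resize(s['pixels'][165:255,190:252],(376,546),interpolation=cv2.INTER_CUBIC)])
cv2.imwrite('pics/w11.png',m[:,:,::-1])
for z in (.092,.152,.194): print(proj(b,[.6253,-.0274,z]),proj(s,[.6253,-.0274,z]))
E
```

```text
t 23.95 tcp [ 0.5434 -0.0127  0.2804] grasp [ 0.5433 -0.0127  0.1254] yawY -99.93 z [-0.001 -0.    -1.   ] F [ 0.3 -0.9 -2. ] gap 0.0372 q [ 0.28  0.37 -0.36 -0.   -0.84  1.12]
jaw [210  54  14  81 955] [216.8  92.6] [ 0.6276 -0.0114  0.1374]
jaw [293  54  18  81 979] [302.3  94.9] [ 0.6213 -0.0429  0.1374]
(np.float64(292.672790775234), np.float64(208.67814822538108)) (np.float64(217.1758626354152), np.float64(205.05626800159965))
(np.float64(293.66562942842813), np.float64(190.85828837758416)) (np.float64(215.96007452802067), np.float64(196.29142683894779))
(np.float64(294.38709651357675), np.float64(177.90911249609954)) (np.float64(215.05706414743702), np.float64(189.78145811503643))
```

No more pictures can be viewed, so I'll check it numerically with colour masks.

```bash
python3 - <<'E'
from h import *
print([np.round(get_obs()['force'],1)])
def axis(c,n,box):
    im=c['pixels'];x0,y0,x1,y1=box;hsv=cv2.cvtColor(im,cv2.COLOR_RGB2HSV)
    y=np.zeros(im.shape[:2],np.uint8);y[y0:y1,x0:x1]=cv2.inRange(hsv,(15,140,60),(35,255,255))[y0:y1,x0:x1]
    k,l,s,ce=cv2.connectedComponentsWithStats(y)
    for i in range(1,k):
        if s[i,4]>8: print(n,'yellow',s[i],ce[i].round(1))
b=camera('side');s=camera('scene')
axis(b,'side',(270,140,320,240));axis(s,'scene',(195,165,245,235))
g=b['pixels'][172:214,282:306].astype(int)
for v in range(172,216,2):
    r=b['pixels'][v,284:304].astype(int)
    print(v,''.join('Y' if q[0]-q[2]>60 else 'B' if q[2]-q[0]>40 else 'k' if q.max()<50 else '.' if q.min()>140 else 'g' for q in r))
for v in range(178,214,2):
    r=s['pixels'][v,205:228].astype(int)
    print('s',v,''.join('Y' if q[0]-q[2]>60 else 'B' if q[2]-q[0]>40 else 'k' if q.max()<50 else '.' if q.min()>140 else 'g' for q in r))
E
```

```text
[array([ 0.5,  0.3, -1.7])]
side yellow [289 191   9   8  56] [293.3 195.1]
side yellow [289 205   8   7  47] [292.4 208.3]
scene yellow [214 195   8  13  58] [217.5 200.7]
172 ...................g
174 ....................
176 ..........ggg.......
178 ........ggggggg.....
180 ........gkkkkg......
182 .......gkkkkkg......
184 .......gkkkkkg......
186 .......gkkkkkg......
188 .......gkkkkgg......
190 .......gkkkkggg.....
192 ......gYYYYYgkkg....
194 gggggYYYYYYYYYgg....
196 gggggYYYYYYYYYg.....
198 ...ggggYYYYYYYg.....
200 gggggggggggBBgkg....
202 ggggggggggggggg.....
204 gggggggggggggg......
206 ....gYYYYYYYYg......
208 ....gYYYYYYYYg......
210 ....gYYYYYYYYg......
212 ....ggggYYggggg.....
214 .......gggggg.......
s 178 ..................gggkg
s 180 gggggg.............gggg
s 182 ggggggggggggggggggggggg
s 184 ggggggggggggggggggggggg
s 186 ggggggggggggggg.ggggggg
s 188 gggggggggggggg..ggggggg
s 190 ggggggggggkkkgggggggggg
s 192 ggggggggggkkkkggggggggg
s 194 gggggggggggkkkgggggggg.
s 196 ggggggggggggkgYYYggg..g
s 198 ggggggBBgYYYYYYYYgBBggg
s 200 ......gBggYYYYYYgBBgggg
s 202 ..........YYYYgBBgggg..
s 204 ........g.YYYYgBggg....
s 206 .......ggggYYYYggg.....
s 208 .....ggggggggggggg.....
s 210 ......ggggggggg...g....
s 212 .........ggggg.........
```

```bash
python3 - <<'E'
from h import *
st();print(job_done())
E
```

```text
t 24.2 tcp [ 0.5435 -0.0127  0.2807] grasp [ 0.5434 -0.0127  0.1257] yawY -99.93 z [-0. -0. -1.] F [-0.7  0.3 -1.4] gap 0.0371 q [ 0.28  0.37 -0.36 -0.   -0.84  1.12]
the job is handed in; nothing more can be done
None
```

The job is handed in at t ≈ 24.2 s. The yellow bottle is held in the blue-tipped tongs with its cap on, about 5 cm above the warmer.

- **Cap:** I took the brush cap from the stand, lowered it into the bottle until it met the rim at about 7 N, and let go. A close view afterwards showed it seated.
- **Tongs:** I gripped the tongs at the thumb pads and closed them on the bottle's body, then lifted straight up by 68 mm. The gripper never touched the bottle.
- **Last checks:** In the side camera, the black cap and yellow body lie within about 1–2 px of where they should be for a bottle upright and capped with its underside 5 cm above the warmer. The finger gap held at 37 mm and the pose was steady.
- **Disagreements:** The two fixed cameras differed by about 1 cm in y at the start, so I used the wrist camera for all the fine positioning. The picture limit was reached before the final view, so the end state was checked from pixel masks only. I did not check afterwards that the other objects had stayed in place.

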